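Hang a lipped bin on the rail beside its neighbour

TASK

Hang the grey bin of thread spools on the raised rail of the stand: carry it over the rail with its back lip behind the bar, lower it gently until the rail takes its weight, and let go of it with a gap of a few centimetres to the right of the bin already hanging there. Then slide it gently along the rail until it touches that bin. Keep both spools in the bin and leave the tape roll, the tin and the pattern weight where they are.

Things in the scene. Friction and masses are not known exactly. Their poses are not given: they have to be found in the camera images.
- bin: Loose slim grey plastic parts bin, 120 long (x), 64 wide (y), 64 mm high, walls and floor 4 mm, 0.1 to 0.17 kg empty, on the table with two spools in it. Origin: centre of its underside, z up. -x: low front (38 mm; the sides reach full height 30 mm ahead of the middle). +x: back with the hooked lip. Grip it across the 64 mm width from above, near its middle.
- bin_slot (a point): Top of the slot behind the bin's back wall, 66 mm back of and 60 mm above the bin's origin. The slot is 12 mm wide (bin x = 60 to 72 mm), 20 mm deep, open below; above it a 4 mm web, behind it the lip, 4 mm thick, 56 mm wide, its foot (40 mm above the bin's underside) flared back to x = 80 mm. Hung, this point lies on the rail top; lean on it with under 15 N.
- rack: Fixed steel stand, two feet 80 mm long (x) at y = +-165 mm. Origin: on the table under the rail's middle; -x front, +y left seen from the front. Rail: upright bar along y, x = -4 to 4, y = -175 to 175 mm, 50 mm tall, smooth, round top edge. Its top is 130 to 190 mm above the table, set anew each time and NOT reported: feel or see it. It does not move under load.
- rack_spot (a point): Point on the table straight below where the hung bin's origin is when it touches its neighbour: x = -66, y = 41 mm in the stand's frame. The neighbour is an equal bin fixed on the rail, centre y = 105, right face y = 73 mm, rim 4 mm above the rail. A hung bin's x runs along the stand's x; it sags forward a few degrees and slides along the bar when pushed sideways with 1 to 4 N.
- spool_front: Thread spool, 34 mm wide, 45 mm high, standing loose in the front half of the bin; origin: centre of its underside.
- spool_back: Thread spool, 34 mm wide, 45 mm high, standing loose in the back half of the bin; origin: centre of its underside.
- tape_roll: Roll of tape lying flat on the table, 104 mm across, 25 mm high; bystander; origin: centre of its underside.
- tin: Round closed tin, 90 mm across, 38 mm high; bystander; origin: centre of its underside.
- weight: Cast pattern weight with a knob, 72 mm across, 52 mm high; bystander; origin: centre of its underside.

How it is judged:
By the outcome, as a careful person would: the job done as asked, in the order asked, and still so for the second after the job is handed in, with the robot touching nothing.
It also fails if it takes over 72 s, if anything falls off the work surface, if the arm or the gripper's body presses on something with over 40 N, if the wrist force passes 120 N, or if a joint passes its speed limit or range.

ROBOT

A 7-joint arm with a two-finger parallel gripper is mounted at the origin on a cart in front of the work surface, level with it; the furniture and walls round the work are solid. World frame = base frame: x ahead of the robot, y to its left, z up, the work surface at z = 0. Lengths are in m, angles in rad, forces in N, time in s.
With the tool pointing down it reaches from about 0.4 to 0.875 m from the base axis. Payload 19.3 kg.
Tool frame: the origin (TCP) lies at the very end of the fingers, on their centre line; the grasp point (between the pads) lies 19 mm behind it; z points along the fingers, y is the line along which they close (so a half turn about z gives the same grasp; the last joint's range is limited). The gripper opens to 85 mm and grips with 20 to 120 N. Pads are 22 mm wide; open, the fingers measure 114 mm over their backs; the gripper's body (76 mm by 85 mm) begins 54 mm behind the grasp point. The pads swing forward as they close: fully open they stand 13 mm farther back than shut.
Start: joints at [1.234, 0.521, -0.036, 1.599, 0.021, 1.021, -0.113], TCP at [0.165, -0.603, 0.231] pointing down, gripper open.
Joint ranges: [-2.91, 2.91], [-0.3, 2.13], [-1.5, 1.42], [0.17, 2.43], [-1.26, 4.41], [0.16, 1.93], [-2.52, 2.52]. Speed limits (rad/s): [1.89, 1.89, 2.39, 2.39, 3.01, 3.01, 3.01].

INTERFACE

Orientations are given as [roll, pitch, yaw] about the fixed x, y, z axes, in that order (R = Rz(yaw) Ry(pitch) Rx(roll)).
In Python, from workcell import bot gives the robot as it stands.
- The arm moves only by the shell command python3 -m crank 'ROWS' [FORCE]. ROWS is a JSON object of lists of equal length, an entry for each row: "travel": the shift along the world's x, y, z in cm, a list of three; "turn": the turn, a rotation vector about the world's x, y, z in degrees, a list of three; "gripper": the closure, from 0 (fully open) to 1 (shut). A call has exactly 5 rows; each row is the pose to reach, as a shift and turn from the pose commanded when the call began; what a row does not reach only later rows make up. A row lasts 1/10 s, in which the tool goes at most 50 mm and 8.59 degrees, less where a joint would pass 70% of its speed; a pose out of reach is approached as far as the arm can. A call with a gripper value outside its range is refused whole. The fingers move at their own pace and stop on an object; FORCE is the grip in N (left out, the last holds). Time passes only in rows, so rows that repeat a pose let the fingers close, or fill a call up. It gives the time, the measured TCP pose, the force, the opening and the grip force at its end, in the units of the state.
- bot.observe(): the state, without advancing time (a new reading comes with each control period).
- bot.grab_frame(name): name is "scene" or "top" or "wrist"; returns a dict with "pixels" (480x640x3 uint8, red, green, blue), "fx", "fy", "cx", "cy" (pixels), "extrinsics" (4x4, takes a point from world to camera coordinates). Camera axes: x right, y down, z forward; pixel columns grow to the right and rows downward; lengths in m; the calibration is good to about 2 mm. A picture is of the moment at which its call begins. There is no depth.
- bot.job_done(): hands the job in; it is judged then, once.
The state is a dict: "clock": time; "qpos": joint angles; "qd": joint speeds; "joint_efforts": joint torques, N m; "position": TCP position; "tool_rot": TCP orientation; "force": force on the tool from outside, world axes, zero at the start; "moment": the same for the moment, N m; "grip_width": finger opening in m; "finger_force": force on a finger pad.
Only numpy, scipy, OpenCV 4.12 (cv2) and the standard library are available. Lean on these libraries where they do the work, as an engineer would, in place of code of your own. Each camera call takes 0.05 s, during which the arm holds its last target. There are 200 camera calls.

## Working session

There is one attempt and no reset: what is moved stays moved. The work goes in short steps, Python scripts to look and compute and a shell command to move; the robot and the scene stay as the last step left them, time stands still between calls to the robot, and variables do not carry over. Pictures are saved under pics/ and viewed, at most 10 in all, crops included, and the job is handed in when it is done.

```bash
mkdir -p pics; python3 - <<'E'
from workcell import bot
import cv2,pickle
s=bot.observe();print({k:s[k] for k in('clock','position','tool_rot','force','grip_width')})
d={}
for n in("scene","top"):
    f=bot.grab_frame(n);d[n]=f
    cv2.imwrite(f"pics/{n}0.png",f["pixels"][:,:,::-1]);print(n,f["fx"],f["cx"],f["cy"],f["extrinsics"])
pickle.dump(d,open("f0.pkl","wb"))
E
```

```text
{'clock': 0.0, 'position': array([ 0.16466392, -0.60258398,  0.23072402]), 'tool_rot': array([-3.14047734e+00,  8.06630443e-05,  2.66806378e-01]), 'force': array([-0.25627444,  0.05731678,  0.05875612]), 'grip_width': 0.08566790501677446}
scene 526.3785797624399 313.1403202642571 238.42977670106924 [[ 0.75266845 -0.65829262 -0.01187511 -0.34097287]
 [-0.36322959 -0.4001255  -0.84140587  0.26042148]
 [ 0.54913974  0.63761305 -0.54027321  0.7482247 ]
 [ 0.          0.          0.          1.        ]]
top 441.0439074511857 321.929299706677 236.23061756896217 [[-7.07744428e-03 -9.99974915e-01 -2.80554807e-04  4.32045057e-02]
 [-9.90838157e-01  7.05061726e-03 -1.34870438e-01  5.28439844e-01]
 [ 1.34869033e-01 -6.76553603e-04 -9.90863203e-01  9.84884883e-01]
 [ 0.00000000e+00  0.00000000e+00  0.00000000e+00  1.00000000e+00]]
```

View pics/scene0.png

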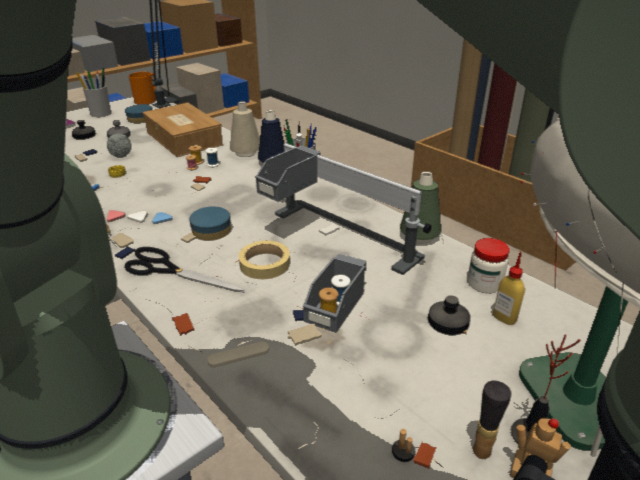

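View pics/top0.png

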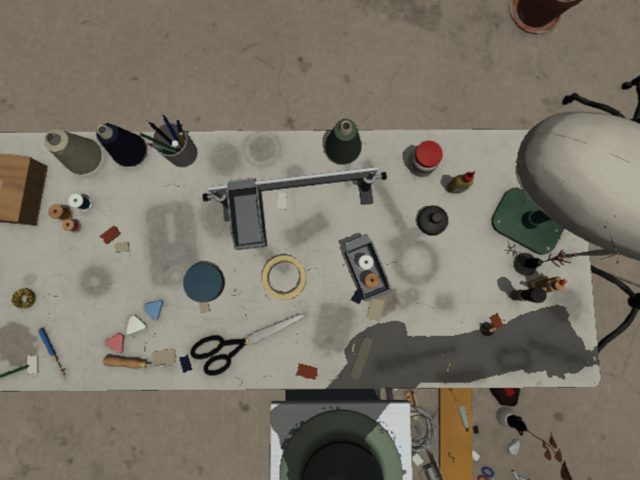

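The scene view shows the loose bin at about (335,292) and the rail running from (300,160) to (418,200) with its neighbour bin at (287,173). The top view shows the loose bin at (363,265) with its back up and slightly left, and the rail from (205,195) to (385,175). I'll enlarge both.

```bash
python3 - <<'E'
import cv2
a=cv2.imread("pics/top0.png")[160:310,195:395];cv2.imwrite("pics/top0c.png",cv2.resize(a,(800,600),interpolation=cv2.INTER_CUBIC))
a=cv2.imread("pics/scene0.png")[140:335,245:445];cv2.imwrite("pics/scene0c.png",cv2.resize(a,None,fx=3,fy=3,interpolation=cv2.INTER_CUBIC))
E
```

```text
(no output)
```

View pics/top0c.png

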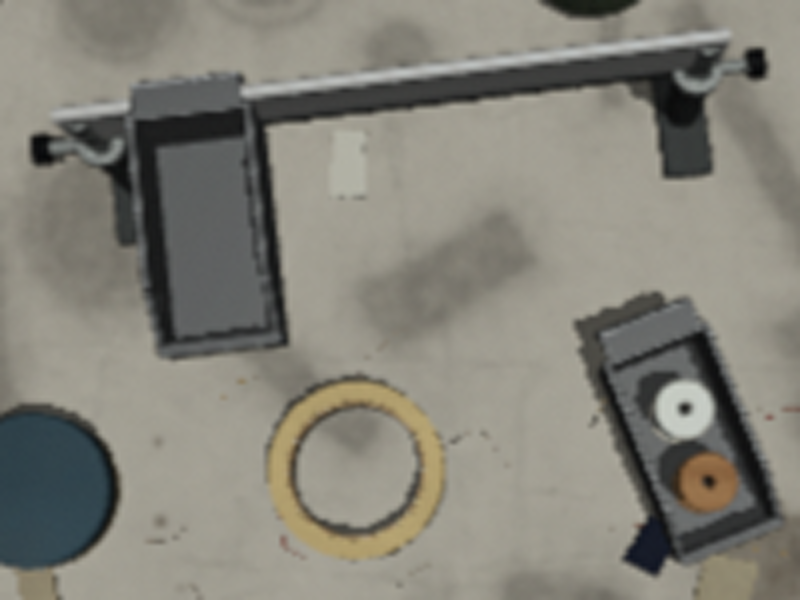

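View pics/scene0c.png

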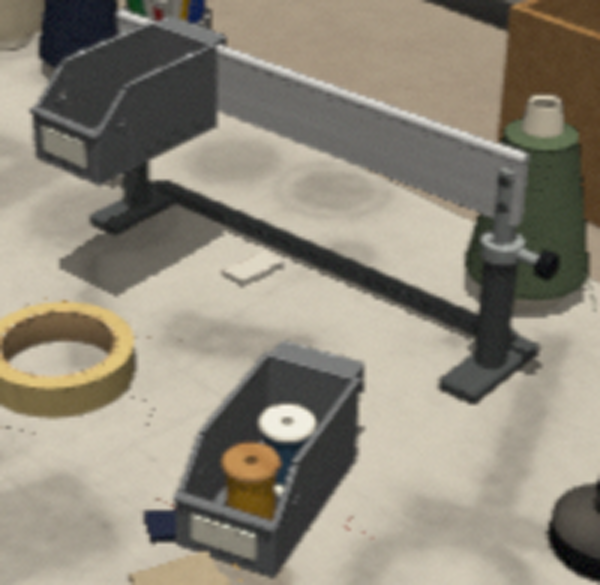

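```bash
cat >geo.py <<'E'
import numpy as np
from scipy.optimize import least_squares
def proj(f,P):
    p=np.c_[P,np.ones(len(P))]@np.array(f["extrinsics"])[:3].T
    return np.c_[f["fx"]*p[:,0]/p[:,2]+f["cx"],f["fy"]*p[:,1]/p[:,2]+f["cy"]]
def T(x,y,a,P):
    P=np.array(P,float).copy();c,s=np.cos(a),np.sin(a)
    return np.c_[x+c*P[:,0]-s*P[:,1],y+s*P[:,0]+c*P[:,1],P[:,2]]
def ray(f,uv,z):
    E=np.array(f["extrinsics"]);R=E[:3,:3];C=-R.T@E[:3,3]
    d=R.T@np.array([(uv[0]-f["cx"])/f["fx"],(uv[1]-f["cy"])/f["fy"],1]);return C+d*(z-C[2])/d[2]
E
python3 - <<'E'
import pickle
from geo import *
d=pickle.load(open("f0.pkl","rb"));t,s=d["top"],d["scene"]
tc=lambda L:(np.array(L)+.5)/4-.5+[195,160]
sc=lambda L:(np.array(L)+.5)/3-.5+[245,140]
# rack: (x,y,zrelH or z)
TT=[((0,.175,0),1,(53,114)),((0,-.175,0),1,(728,37)),((-.04,-.165,.01),0,(690,176))]
SS=[((-0.004,-.175,0),1,(525,160)),((-.126,.073,-.06),1,(98,181)),((-.126,.137,-.06),1,(38,140)),((-.06*0-.006,.073,-.06),1,(217,127)),((-.126,.137,-.022),1,(36,108)),((-.126,.073,-.022),1,(97,149))]
def res(p):
    out=[]
    for f,L,c in((t,TT,tc),(s,SS,sc)):
        P=np.array([[a[0],a[1],a[2]+h*p[3]] for a,h,_ in L]);out.append(proj(f,T(*p[:3],P))-c([l[2] for l in L]))
    return np.vstack(out).ravel()
r=least_squares(res,[.6,.1,0.1,.16],loss='soft_l1');print("rack",r.x.round(4),np.degrees(r.x[2]));print(r.fun.reshape(-1,2).round(1).tolist())
TT=[((.076,.028,.064),(605,337)),((.076,-.028,.064),(685,298)),((-.06,.032,.0),(685,560)),((-.06,-.032,.038),(780,522))]
SS=[((-.06,.032,0),(180,530)),((-.06,-.032,0),(272,573)),((-.06,.032,.038),(178,497)),((-.06,-.032,.038),(274,540)),((.06,-.032,.0),(355,455)),((.076,-.028,.064),(362,367)),((.076,.028,.064),(280,346))]
def res(p):
    return np.vstack([proj(f,T(*p,[l[0] for l in L]))-c([l[1] for l in L]) for f,L,c in((t,TT,tc),(s,SS,sc))]).ravel()
r=least_squares(res,[.5,-.07,.3],loss='soft_l1');print("bin",r.x.round(4),np.degrees(r.x[2]));print(r.fun.reshape(-1,2).round(1).tolist())
x=r.x;c,q=np.cos(x[2]),np.sin(x[2])
for n,u in(("back",(685,408)),("front",(708,482))):
    w=ray(t,tc(u),.049);dx=w[:2]-x[:2];print(n,w,"in bin",[c*dx[0]+q*dx[1],-q*dx[0]+c*dx[1]])
E
```

```text
rack [0.6317 0.0988 0.1081 0.1668] 6.191623183192661
[[-0.3, -0.5], [0.6, -0.3], [0.0, 0.3], [-1.0, -0.7], [0.8, 2.0], [-0.5, 5.9], [1.0, -0.0], [-1.2, 0.2], [0.2, -4.1]]
bin [ 0.4476 -0.0642  0.3854] 22.082277528476638
[[-2.0, -0.1], [0.9, 0.2], [-2.4, 1.1], [1.3, -0.1], [-1.5, 5.1], [1.2, 1.9], [-1.3, -0.7], [0.8, -4.1], [0.2, 1.4], [0.5, -2.2], [0.0, -2.6]]
back [ 0.46814948 -0.0597156   0.049     ] in bin [np.float64(0.020680838688562297), np.float64(-0.003559797079426318)]
front [ 0.42631613 -0.07181591  0.049     ] in bin [np.float64(-0.022632782525557726), np.float64(0.0009542408428420369)]
```

The top crop shows both bins clearly, but some residuals reach 5 px, so I'll overlay the fitted outlines to check my corner readings.

```bash
cat >ov.py <<'E'
import pickle,cv2
from geo import *
def binlines(p,h=0):
    S=[]
    for y in(-.032,.032):
        V=[(-.06,y,0),(.06,y,0),(.06,y,.064),(-.03*-1*-1,y,.064),(-.06,y,.038)]
        S+=[(V[i],V[(i+1)%5]) for i in range(5)]
    for x,z in((-.06,0),(-.06,.038),(.06,0),(.06,.064)): S.append(((x,-.032,z),(x,.032,z)))
    S+= [((.076,-.028,.064),(.076,.028,.064)),((.08,-.028,.04),(.08,.028,.04)),((.076,.028,.064),(.08,.028,.04)),((.076,-.028,.064),(.08,-.028,.04))]
    return [np.array([np.array(a)+[0,0,h],np.array(b)+[0,0,h]]) for a,b in S]
def draw(f,box,k,segs):
    u,v,w,h=box;im=cv2.resize(f["pixels"][v:v+h,u:u+w,::-1],None,fx=k,fy=k,interpolation=cv2.INTER_CUBIC).copy()
    for W,c in segs:
        q=((proj(f,W)-[u,v]+.5)*k-.5);cv2.line(im,*[tuple(int(round(a*8)) for a in r) for r in q],c,1,cv2.LINE_AA,3)
    return im
def allsegs(R,B):
    g=[(T(*B,w),(0,255,0)) for w in binlines(0)]
    x,y,a,H=R
    g+=[(T(x,y,a,w+[-.066,.105,H-.06]),(0,255,255)) for w in binlines(0)]
    for xx in(-.004,.004):
        for z in(H,H-.05): g.append((T(x,y,a,[(xx,-.175,z),(xx,.175,z)]),(0,0,255)))
    return g
E
python3 - <<'E'
from ov import *
d=pickle.load(open("f0.pkl","rb"));g=allsegs([.6317,.0988,.1081,.1668],[.4476,-.0642,.3854])
a=draw(d["top"],(200,160,190,145),3,g);b=draw(d["scene"],(250,140,130,195),3,g)
o=np.zeros((600,800,3),np.uint8);o[:435,:570][:]=a;
o=np.zeros((585,790,3),np.uint8);a=cv2.resize(a,None,fx=.7,fy=.7);o[:a.shape[0],:a.shape[1]]=a;o[:b.shape[0],400:400+b.shape[1]]=b[:585,:390]
cv2.imwrite("pics/ov1.png",o)
E
```

```text
(no output)
```

View pics/ov1.png

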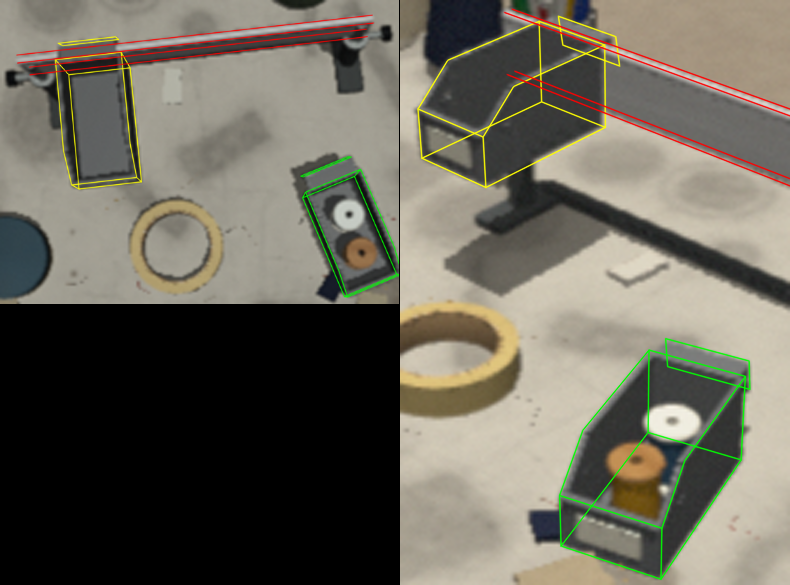

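The overlay fits well: rail top at about 0.167 m, the bin at (0.448, -0.064) turned 22°, and both outlines on the edges. Next I move over the bin.

```bash
python3 -m crank '{"travel":[[2,4,0],[4.2,8,0],[6.5,12.4,0],[8.8,16.8,0],[11,21,0]],"turn":[[0,0,1],[0,0,2],[0,0,3],[0,0,4],[0,0,5]],"gripper":[0,0,0,0,0]}' 40
python3 -m crank '{"travel":[[2.2,4.2,0],[4.4,8.4,0],[6.6,12.6,0],[8.8,16.8,-1],[11,21,-2]],"turn":[[0,0,1],[0,0,1.8],[0,0,1.8],[0,0,1.8],[0,0,1.8]],"gripper":[0,0,0,0,0]}'
python3 -m crank '{"travel":[[2.2,4.2,-1],[4.4,8.2,-2],[6.3,11.8,-4],[6.3,11.8,-5],[6.3,11.8,-5]],"turn":[[0,0,0],[0,0,0],[0,0,0],[0,0,0],[0,0,0]],"gripper":[0,0,0,0,0]}'
python3 - <<'E'
from ov import *
from workcell import bot
s=bot.observe();print(s['position'],s['tool_rot'],s['force'])
f=bot.grab_frame("wrist");g=allsegs([.6317,.0988,.1081,.1668],[.4476,-.0642,.3854])
cv2.imwrite("pics/w1.png",draw(f,(0,0,640,480),1,g[:18]))
E
```

```text
clock: 0.6
position: [0.2752, -0.3908, 0.2312]
tool_rot: [-3.141, 0.0, 0.355]
force: [2.3, -0.5, 1.2]
grip_width: 0.0853
finger_force: 0.0
clock: 1.1
position: [0.3853, -0.1812, 0.2113]
tool_rot: [3.141, -0.001, 0.385]
force: [0.4, -0.8, -0.6]
grip_width: 0.0853
finger_force: 0.0
clock: 1.6
position: [0.447, -0.0641, 0.16]
tool_rot: [-3.14, 0.002, 0.388]
force: [-0.6, -0.4, 0.2]
grip_width: 0.0853
finger_force: 0.0
[ 0.44700091 -0.06408855  0.1599554 ] [-3.14008316e+00  2.47038338e-03  3.87591525e-01] [-0.57816153 -0.38856459  0.24397111]
```

View pics/w1.png

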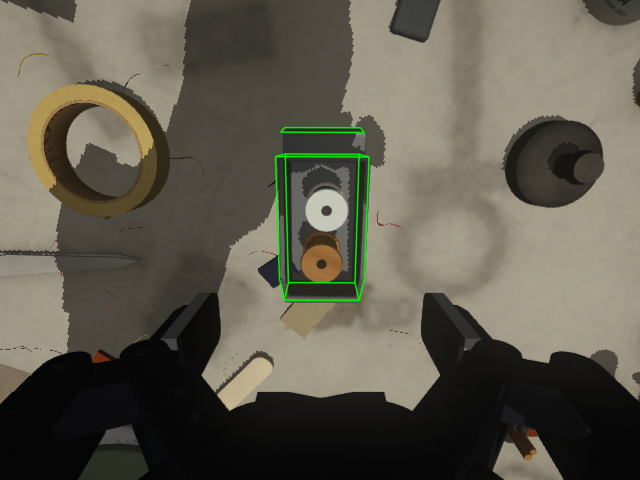

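The wrist view shows the model on the bin to within about 2 mm (bin centre near (323,228)) and the fingers lined up with its sides. I'll descend and grip.

```bash
python3 -m crank '{"travel":[[0,0,-3],[0,0,-6],[0,0,-9],[0,0,-11.5],[0,0,-13]],"turn":[[0,0,0],[0,0,0],[0,0,0],[0,0,0],[0,0,0]],"gripper":[0,0,0,0,0]}'
python3 -m crank '{"travel":[[0,0,0],[0,0,0],[0,0,0],[0,0,0],[0,0,0]],"turn":[[0,0,0],[0,0,0],[0,0,0],[0,0,0],[0,0,0]],"gripper":[0.15,0.3,0.4,0.4,0.4]}' 40
python3 -m crank '{"travel":[[0,0,0],[0,0,0],[0,0,0.3],[0,0,0.8],[0,0,1.5]],"turn":[[0,0,0],[0,0,0],[0,0,0],[0,0,0],[0,0,0]],"gripper":[0.5,0.5,0.5,0.5,0.5]}' 40
```

```text
clock: 2.15
position: [0.4472, -0.0663, 0.0304]
tool_rot: [3.141, 0.001, 0.383]
force: [0.8, -0.6, 0.5]
grip_width: 0.0853
finger_force: 0.0
clock: 2.65
position: [0.4482, -0.0652, 0.032]
tool_rot: [3.141, -0.001, 0.385]
force: [-1.8, -1.5, 9.1]
grip_width: 0.0637
finger_force: 45.8
clock: 3.15
position: [0.4476, -0.0648, 0.0467]
tool_rot: [-3.141, 0.0, 0.386]
force: [-0.0, 0.6, -1.9]
grip_width: 0.0631
finger_force: 44.4
```

```bash
python3 -m crank '{"travel":[[0,0,2],[0,0,5],[0,0,8.5],[0,0,12],[0,0,14.5]],"turn":[[0,0,0],[0,0,-1],[0,0,-2],[0,0,-3],[0,0,-4]],"gripper":[0.5,0.5,0.5,0.5,0.5]}'
python3 -m crank '{"travel":[[0.8,1,0],[2,2.6,0],[3.6,4.7,0],[5.2,6.8,0],[6.8,8.9,0]],"turn":[[0,0,-1],[0,0,-2.5],[0,0,-4.5],[0,0,-6.5],[0,0,-8]],"gripper":[0.5,0.5,0.5,0.5,0.5]}'
python3 -m crank '{"travel":[[1.6,2.1,0],[3.0,3.9,0],[4.1,5.4,0],[4.8,6.3,0],[5.1,6.6,0]],"turn":[[0,0,-1.5],[0,0,-3],[0,0,-3.9],[0,0,-3.9],[0,0,-3.9]],"gripper":[0.5,0.5,0.5,0.5,0.5]}'
python3 -m crank '{"travel":[[0,0,0],[0,0,0],[0,0,0],[0,0,0],[0,0,0]],"turn":[[0,0,0],[0,0,0],[0,0,0],[0,0,0],[0,0,0]],"gripper":[0.5,0.5,0.5,0.5,0.5]}'
python3 - <<'E'
from ov import *
from workcell import bot
s=bot.observe();p=s['position'];print(p,s['tool_rot'],s['force'],s['moment'])
F={n:bot.grab_frame(n) for n in("top","scene","wrist")};pickle.dump(F,open("f1.pkl","wb"))
a=s['tool_rot'][2]
g=allsegs([.6317,.0988,.1081,.1668],[p[0],p[1],a])
g=[(w+[0,0,p[2]-.031],c) if i<18 else (w,c) for i,(w,c) in enumerate(g)]
A=draw(F["top"],(230,160,130,120),3,g);B=draw(F["scene"],(270,110,135,150),3,g)
C=cv2.resize(draw(F["wrist"],(0,0,640,480),1,g),(266,200))
o=np.zeros((600,800,3),np.uint8);o[:360,:390]=A;o[:450,395:]=B[:450,:405];o[370:570,:266]=C
cv2.imwrite("pics/h1.png",o)
E
```

```text
clock: 3.65
position: [0.4479, -0.0648, 0.194]
tool_rot: [3.141, -0.002, 0.315]
force: [0.3, -0.3, -1.6]
grip_width: 0.0635
finger_force: 44.9
clock: 4.15
position: [0.5161, 0.0249, 0.1919]
tool_rot: [-3.142, -0.0, 0.174]
force: [0.5, -0.6, -1.1]
grip_width: 0.0636
finger_force: 45.2
clock: 4.65
position: [0.5666, 0.0909, 0.1914]
tool_rot: [-3.141, 0.001, 0.11]
force: [-10.5, -2.9, 2.1]
grip_width: 0.0631
finger_force: 45.5
clock: 5.15
position: [0.5664, 0.0895, 0.1913]
tool_rot: [3.141, 0.001, 0.107]
force: [-3.7, -1.8, -1.6]
grip_width: 0.0636
finger_force: 45.2
[0.56642054 0.08953147 0.19129123] [3.14119976e+00 5.79205415e-04 1.07437069e-01] [-3.73280912 -1.80578036 -1.60885131] [-0.40136104  0.92454974  0.01552899]
```

View pics/h1.png

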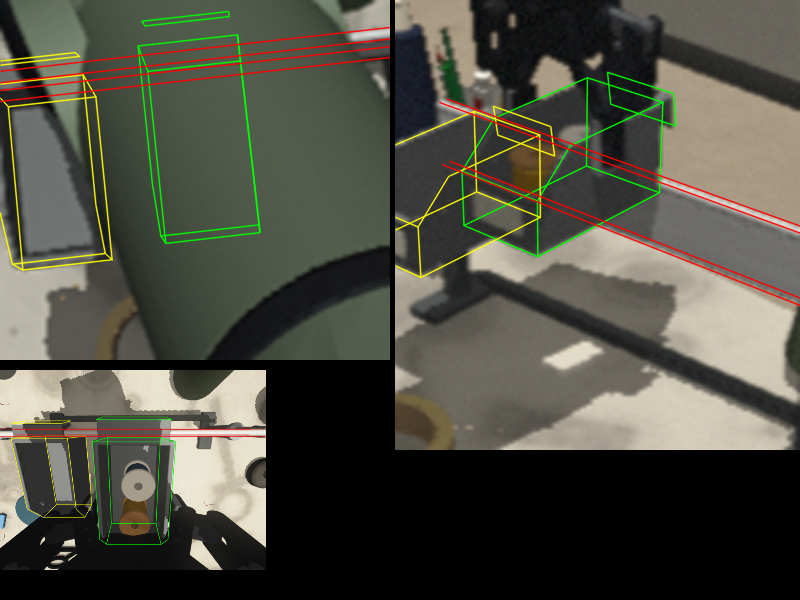

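The bin outline matches in the scene view (front bottom corner at about (537,255)) and the wrist view shows the lip beyond the rail. The sideways force needs a second reading.

```bash
python3 -m crank '{"travel":[[0,0,0],[0,0,0],[0,0,0],[0,0,0],[0,0,0]],"turn":[[0,0,0],[0,0,0],[0,0,0],[0,0,0],[0,0,0]],"gripper":[0.5,0.5,0.5,0.5,0.5]}'
python3 - <<'E'
from workcell import bot
s=bot.observe();print(s['force'],s['moment'],s['qd'].round(3))
from ov import *
F=pickle.load(open("f1.pkl","rb"))
p=[.5664,.0895,.1913];g=allsegs([.6317,.0988,.1081,.1668],[p[0],p[1],.1074])
g=[(w+[0,0,p[2]-.031],c) if i<18 else (w,c) for i,(w,c) in enumerate(g)]
A=draw(F["wrist"],(200,90,260,190),3,g)
cv2.imwrite("pics/h2.png",A)
E
```

```text
clock: 5.8
position: [0.5665, 0.0899, 0.1912]
tool_rot: [3.141, 0.001, 0.108]
force: [-4.6, -1.9, -1.4]
grip_width: 0.0636
finger_force: 45.3
[-4.61062498 -1.90454114 -1.41473117] [-0.54060233  1.16236549  0.02205221] [-0.    -0.    -0.    -0.002 -0.    -0.001  0.002]
```

View pics/h2.png

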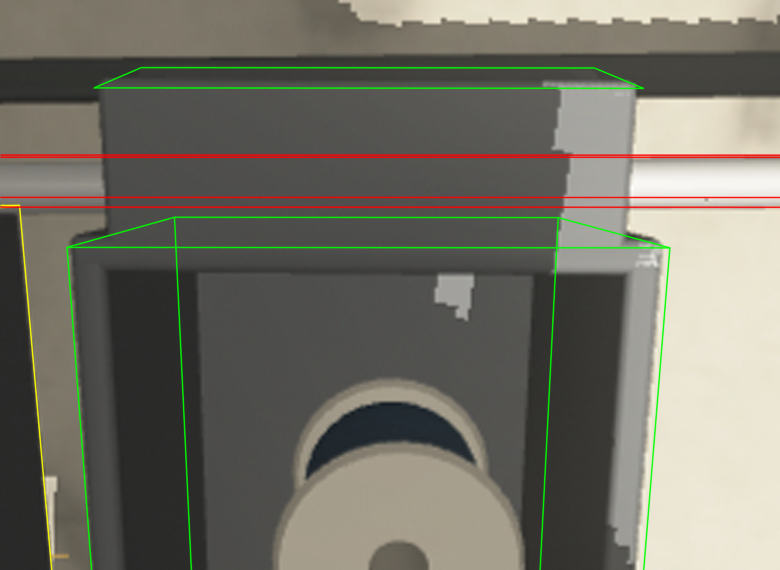

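The enlarged wrist view puts the lip's back edge at v≈75 and the back rim at v≈247. The rail (v 157–207) lies centred in the slot region, so alignment is good. I'll back off a little to see whether the -4.6 N is contact.

```bash
python3 -m crank '{"travel":[[-0.5,0,0],[-1,0,0],[-1.5,0,0],[-1.5,0,0],[-1.5,0,0]],"turn":[[0,0,0],[0,0,0],[0,0,0],[0,0,0],[0,0,0]],"gripper":[0.5,0.5,0.5,0.5,0.5]}'
python3 - <<'E'
from workcell import bot
s=bot.observe();print(s['force'],s['moment'])
E
python3 -m crank '{"travel":[[0.4,0,0],[0.8,0,0],[1.2,0,0],[1.5,0,0],[1.5,0,0]],"turn":[[0,0,0],[0,0,0],[0,0,0],[0,0,0],[0,0,0]],"gripper":[0.5,0.5,0.5,0.5,0.5]}'
python3 - <<'E'
from workcell import bot
s=bot.observe();print(s['force'],s['moment'],s['qpos'].round(2),s['joint_efforts'].round(1))
E
```

```text
clock: 6.3
position: [0.5519, 0.0902, 0.1915]
tool_rot: [-3.142, -0.001, 0.108]
force: [0.2, -0.3, -3.3]
grip_width: 0.0629
finger_force: 45.2
[ 0.21162653 -0.30497925 -3.28217965] [-0.00292573 -0.00134476 -0.00747631]
clock: 6.8
position: [0.5664, 0.09, 0.1908]
tool_rot: [3.141, 0.002, 0.108]
force: [-2.3, -0.8, -2.9]
grip_width: 0.0633
finger_force: 45.1
[-2.25270153 -0.84225173 -2.92479168] [-0.20716991  0.73546569  0.04054901] [-0.06  0.5  -0.29  1.77  0.17  0.9  -1.88] [  0.  -88.6  -3.3 -36.4   0.1  -0.7  -0. ]
```

The force was real contact. The bin's underside (0.16) is just below the rail top, so its back face is touching the rail front. That helps: it locates the rail face, and I can centre the slot from there.

```bash
R='import sys
from workcell import bot
s=bot.observe();print("F",s["force"].round(2),"M",s["moment"].round(2),s["position"].round(4))'; echo "$R">rd.py
python3 -m crank '{"travel":[[-0.1,0,0],[-0.1,0,0],[-0.1,0,0],[-0.1,0,0],[-0.1,0,0]],"turn":[[0,0,0],[0,0,0],[0,0,0],[0,0,0],[0,0,0]],"gripper":[0.5,0.5,0.5,0.5,0.5]}' >/dev/null; python3 rd.py
python3 -m crank '{"travel":[[-0.1,0,0],[-0.1,0,0],[-0.1,0,0],[-0.1,0,0],[-0.1,0,0]],"turn":[[0,0,0],[0,0,0],[0,0,0],[0,0,0],[0,0,0]],"gripper":[0.5,0.5,0.5,0.5,0.5]}' >/dev/null; python3 rd.py
python3 -m crank '{"travel":[[-0.1,0,0],[-0.1,0,0],[-0.1,0,0],[-0.1,0,0],[-0.1,0,0]],"turn":[[0,0,0],[0,0,0],[0,0,0],[0,0,0],[0,0,0]],"gripper":[0.5,0.5,0.5,0.5,0.5]}' >/dev/null; python3 rd.py
```

```text
F [ 0.36 -0.01 -1.71] M [-0.05 -0.01 -0.04] [0.5659 0.0901 0.1914]
F [ 0.09  0.13 -2.67] M [-0.01  0.03  0.04] [0.5648 0.0901 0.1913]
F [-0.26  0.16 -2.86] M [-0.01  0.05 -0.02] [0.5638 0.0901 0.1913]
```

```bash
python3 -m crank '{"travel":[[0,0,-0.6],[0,0,-1.2],[0,0,-1.8],[0,0,-2.4],[0,0,-2.8]],"turn":[[0,0,0],[0,0,0],[0,0,0],[0,0,0],[0,0,0]],"gripper":[0.5,0.5,0.5,0.5,0.5]}' >/dev/null; python3 rd.py
python3 -m crank '{"travel":[[0,0,-0.2],[0,0,-0.4],[0,0,-0.6],[0,0,-0.8],[0,0,-1.0]],"turn":[[0,0,0],[0,0,0],[0,0,0],[0,0,0],[0,0,0]],"gripper":[0.5,0.5,0.5,0.5,0.5]}' >/dev/null; python3 rd.py
```

```text
F [ 0.04  0.04 -2.29] M [-0.01  0.01 -0.  ] [0.5635 0.0901 0.1625]
F [ 0.21 -0.39 -1.94] M [-0.02  0.05 -0.02] [0.5638 0.0901 0.1532]
```

```bash
python3 -m crank '{"travel":[[0,0,-0.2],[0,0,-0.4],[0,0,-0.6],[0,0,-0.8],[0,0,-0.9]],"turn":[[0,0,0],[0,0,0],[0,0,0],[0,0,0],[0,0,0]],"gripper":[0.5,0.5,0.5,0.5,0.5]}' >/dev/null; python3 rd.py
python3 -m crank '{"travel":[[0,0,-0.05],[0,0,-0.1],[0,0,-0.15],[0,0,-0.2],[0,0,-0.2]],"turn":[[0,0,0],[0,0,0],[0,0,0],[0,0,0],[0,0,0]],"gripper":[0.5,0.5,0.5,0.5,0.5]}' >/dev/null; python3 rd.py
```

```text
F [ 0.47  0.19 -1.53] M [ 0.05 -0.02  0.01] [0.5637 0.0901 0.1441]
F [ 0.6   0.29 -1.11] M [ 0.01 -0.02 -0.  ] [0.5637 0.0901 0.1423]
```

```bash
python3 -m crank '{"travel":[[0,0,-0.03],[0,0,-0.06],[0,0,-0.1],[0,0,-0.1],[0,0,-0.1]],"turn":[[0,0,0],[0,0,0],[0,0,0],[0,0,0],[0,0,0]],"gripper":[0.5,0.5,0.5,0.5,0.5]}' >/dev/null; python3 rd.py
python3 -m crank '{"travel":[[0,0,-0.03],[0,0,-0.06],[0,0,-0.1],[0,0,-0.1],[0,0,-0.1]],"turn":[[0,0,0],[0,0,0],[0,0,0],[0,0,0],[0,0,0]],"gripper":[0.5,0.5,0.5,0.5,0.5]}' >/dev/null; python3 rd.py
```

```text
F [-0.3   0.51 -1.84] M [-0.04 -0.    0.04] [0.5637 0.0901 0.1413]
F [ 0.57 -0.21 -1.24] M [ 0.05 -0.02  0.01] [0.5638 0.0901 0.1403]
```

```bash
python3 -m crank '{"travel":[[0,0,-0.03],[0,0,-0.06],[0,0,-0.1],[0,0,-0.1],[0,0,-0.1]],"turn":[[0,0,0],[0,0,0],[0,0,0],[0,0,0],[0,0,0]],"gripper":[0.5,0.5,0.5,0.5,0.5]}' >/dev/null; python3 rd.py
```

```text
F [-2.44 -0.44  4.3 ] M [-0.1   0.04 -0.02] [0.5639 0.0901 0.1395]
```

The rail has taken the load at about 6 N, with the rail top at about 0.168. Now a gentle release.

```bash
python3 -m crank '{"travel":[[0,0,0],[0,0,0],[0,0,0],[0,0,0],[0,0,0]],"turn":[[0,0,0],[0,0,0],[0,0,0],[0,0,0],[0,0,0]],"gripper":[0.26,0.24,0.22,0.2,0.18]}' 20; python3 rd.py
python3 -m crank '{"travel":[[0,0,0],[0,0,0],[0,0,0],[0,0,0],[0,0,0]],"turn":[[0,0,0],[0,0,0],[0,0,0],[0,0,0],[0,0,0]],"gripper":[0.12,0.06,0,0,0]}'; python3 rd.py
```

```text
clock: 12.3
position: [0.5637, 0.0901, 0.1392]
tool_rot: [-3.142, 0.0, 0.108]
force: [-0.9, 0.1, -0.7]
grip_width: 0.0701
finger_force: 0.0
F [-0.88  0.15 -0.7 ] M [0.05 0.05 0.05] [0.5637 0.0901 0.1392]
clock: 12.8
position: [0.5638, 0.0901, 0.1393]
tool_rot: [-3.142, -0.0, 0.108]
force: [-0.6, -0.1, 0.6]
grip_width: 0.0854
finger_force: 0.0
F [-0.61 -0.08  0.59] M [ 0.03  0.   -0.01] [0.5638 0.0901 0.1393]
```

```bash
python3 -m crank '{"travel":[[0,0,0.8],[0,0,2],[0,0,4.5],[0,0,7.5],[0,0,10.5]],"turn":[[0,0,0],[0,0,0],[0,0,0],[0,0,0],[0,0,0]],"gripper":[0,0,0,0,0]}'
python3 -m crank '{"travel":[[-1,-4,2],[-2,-8,2],[-3,-12,2],[-3,-14,2],[-3,-14,2]],"turn":[[0,0,0],[0,0,0],[0,0,0],[0,0,0],[0,0,0]],"gripper":[0.2,0.4,0.6,0.8,1]}'
python3 - <<'E'
from ov import *
from workcell import bot
F={n:bot.grab_frame(n) for n in("top","scene","wrist")}
c,q=np.cos(.1081),np.sin(.1081);o=np.array([.6317,.0988])
b=o+[c*-.066+q*.0013,q*-.066-c*.0013]
g=allsegs([.6317,.0988,.1081,.1685],[*b,.1081]);g=[(w+[0,0,.1085],k) if i<18 else (w,k) for i,(w,k) in enumerate(g)]
A=cv2.resize(draw(F["top"],(220,150,190,150),2,g),None,fx=1,fy=1);B=draw(F["scene"],(250,120,130,150),3,g);C=cv2.resize(F["wrist"]["pixels"][:,:,::-1],(390,293))
o=np.zeros((600,800,3),np.uint8);o[:300,:380]=A;o[:450,400:790]=B;o[305:598,:390]=C;cv2.imwrite("pics/r1.png",o)
E
```

```text
clock: 13.3
position: [0.5637, 0.0902, 0.2465]
tool_rot: [-3.141, -0.001, 0.108]
force: [0.5, -0.5, 0.1]
grip_width: 0.0854
finger_force: 0.0
clock: 13.8
position: [0.5335, -0.0532, 0.2656]
tool_rot: [3.14, -0.001, 0.104]
force: [0.3, 0.9, 0.3]
grip_width: 0.0124
finger_force: 0.0
```

View pics/r1.png

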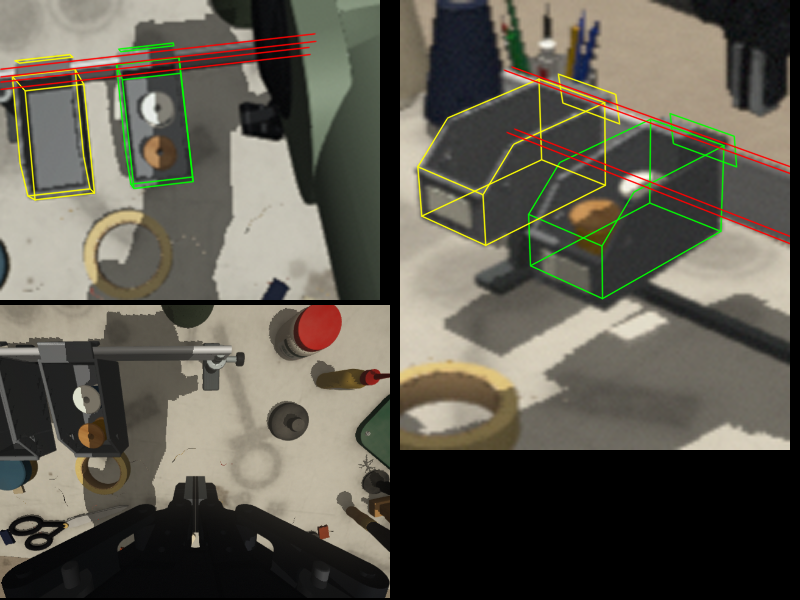

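The bin hangs level on the rail about 4 cm right of the neighbour, with both spools visible inside (top crop, (157,108) and (158,153)). Next I bring the closed fingers to its right side near the rail.

```bash
python3 -m crank '{"travel":[[2,2,0],[4.5,4.5,0],[7,7,0],[8,7.9,-1],[8,7.9,-3]],"turn":[[0,0,0],[0,0,0],[0,0,0],[0,0,0],[0,0,0]],"gripper":[1,1,1,1,1]}' >/dev/null; python3 rd.py
python3 -m crank '{"travel":[[0,0,-2],[0,0,-4],[0,0,-6],[0,0,-8],[0,0,-8.8]],"turn":[[0,0,0],[0,0,0],[0,0,0],[0,0,0],[0,0,0]],"gripper":[1,1,1,1,1]}'; python3 rd.py
```

```text
F [-0.35 -0.57 -0.76] M [-0.1  0.  -0. ] [0.6151 0.0325 0.2346]
clock: 14.95
position: [0.6127, 0.0298, 0.1445]
tool_rot: [-3.141, 0.002, 0.109]
force: [0.6, 1.0, -0.2]
grip_width: 0.0
finger_force: 0.0
F [ 0.6   1.01 -0.24] M [0.   0.02 0.06] [0.6127 0.0298 0.1445]
```

```bash
python3 -m crank '{"travel":[[-0.03,0.3,0],[-0.06,0.6,0],[-0.1,0.9,0],[-0.12,1.1,0],[-0.14,1.3,0]],"turn":[[0,0,0],[0,0,0],[0,0,0],[0,0,0],[0,0,0]],"gripper":[1,1,1,1,1]}' >/dev/null; python3 rd.py
python3 -m crank '{"travel":[[-0.01,0.15,0],[-0.03,0.3,0],[-0.05,0.45,0],[-0.07,0.6,0],[-0.08,0.75,0]],"turn":[[0,0,0],[0,0,0],[0,0,0],[0,0,0],[0,0,0]],"gripper":[1,1,1,1,1]}' >/dev/null; python3 rd.py
python3 -m crank '{"travel":[[-0.01,0.1,0],[-0.02,0.2,0],[-0.03,0.3,0],[-0.04,0.4,0],[-0.05,0.5,0]],"turn":[[0,0,0],[0,0,0],[0,0,0],[0,0,0],[0,0,0]],"gripper":[1,1,1,1,1]}' >/dev/null; python3 rd.py
```

```text
F [-0.8  -0.65  0.42] M [ 0.03  0.01 -0.07] [0.6125 0.0424 0.1468]
F [-0.82 -2.92  0.37] M [-0.52  0.04  0.01] [0.6115 0.0496 0.1463]
F [-0.14 -1.6  -0.62] M [-0.49  0.24  0.04] [0.611  0.0546 0.1463]
```

```bash
python3 -m crank '{"travel":[[-0.01,0.13,0],[-0.03,0.26,0],[-0.04,0.4,0],[-0.06,0.53,0],[-0.07,0.66,0]],"turn":[[0,0,0],[0,0,0],[0,0,0],[0,0,0],[0,0,0]],"gripper":[1,1,1,1,1]}' >/dev/null; python3 rd.py
python3 -m crank '{"travel":[[-0.01,0.13,0],[-0.03,0.26,0],[-0.04,0.4,0],[-0.06,0.53,0],[-0.07,0.66,0]],"turn":[[0,0,0],[0,0,0],[0,0,0],[0,0,0],[0,0,0]],"gripper":[1,1,1,1,1]}' >/dev/null; python3 rd.py
python3 -m crank '{"travel":[[-0.01,0.13,0],[-0.03,0.26,0],[-0.04,0.4,0],[-0.06,0.53,0],[-0.07,0.66,0]],"turn":[[0,0,0],[0,0,0],[0,0,0],[0,0,0],[0,0,0]],"gripper":[1,1,1,1,1]}' >/dev/null; python3 rd.py
python3 -m crank '{"travel":[[-0.01,0.1,0],[-0.02,0.2,0],[-0.03,0.3,0],[-0.04,0.4,0],[-0.05,0.5,0]],"turn":[[0,0,0],[0,0,0],[0,0,0],[0,0,0],[0,0,0]],"gripper":[1,1,1,1,1]}' >/dev/null; python3 rd.py
```

```text
F [-1.22 -2.42 -0.51] M [-0.44  0.2   0.07] [0.6103 0.0614 0.1463]
F [-1.66 -1.87 -0.25] M [-0.39  0.3   0.04] [0.6096 0.0679 0.1463]
F [-0.87 -2.78  0.21] M [-0.42  0.23  0.04] [0.6089 0.0745 0.1463]
F [-1.82 -1.69  0.1 ] M [-0.43  0.27  0.03] [0.6084 0.0795 0.1463]
```

```bash
python3 -m crank '{"travel":[[-0.01,0.1,0],[-0.02,0.2,0],[-0.03,0.3,0],[-0.03,0.3,0],[-0.03,0.3,0]],"turn":[[0,0,0],[0,0,0],[0,0,0],[0,0,0],[0,0,0]],"gripper":[1,1,1,1,1]}' >/dev/null; python3 rd.py
python3 -m crank '{"travel":[[-0.01,0.06,0],[-0.01,0.12,0],[-0.02,0.18,0],[-0.02,0.24,0],[-0.03,0.24,0]],"turn":[[0,0,0],[0,0,0],[0,0,0],[0,0,0],[0,0,0]],"gripper":[1,1,1,1,1]}' >/dev/null; python3 rd.py
```

```text
F [-0.24  0.11  1.22] M [-0.07  0.05  0.03] [0.6083 0.0826 0.1464]
F [ 1.82 -1.89  0.41] M [-0.47 -0.31  0.03] [0.6079 0.0849 0.1463]
```

```bash
python3 -m crank '{"travel":[[-0.01,0.05,0],[-0.01,0.1,0],[-0.01,0.15,0],[-0.02,0.15,0],[-0.02,0.15,0]],"turn":[[0,0,0],[0,0,0],[0,0,0],[0,0,0],[0,0,0]],"gripper":[1,1,1,1,1]}' >/dev/null; python3 rd.py
```

```text
F [ 2.27 -2.24  0.17] M [-0.52 -0.38 -0.04] [0.6077 0.0864 0.1463]
```

```bash
python3 -m crank '{"travel":[[-0.01,0.05,0],[-0.01,0.1,0],[-0.01,0.1,0],[-0.01,0.1,0],[-0.01,0.1,0]],"turn":[[0,0,0],[0,0,0],[0,0,0],[0,0,0],[0,0,0]],"gripper":[1,1,1,1,1]}' >/dev/null; python3 rd.py
python3 -m crank '{"travel":[[-0.01,0.05,0],[-0.01,0.1,0],[-0.01,0.1,0],[-0.01,0.1,0],[-0.01,0.1,0]],"turn":[[0,0,0],[0,0,0],[0,0,0],[0,0,0],[0,0,0]],"gripper":[1,1,1,1,1]}' >/dev/null; python3 rd.py
```

```text
F [ 1.92 -3.75  0.53] M [-0.74 -0.51 -0.03] [0.6076 0.0873 0.1463]
F [ 1.79 -3.31  1.45] M [-0.62 -0.57 -0.02] [0.6075 0.0883 0.1463]
```

```bash
python3 -m crank '{"travel":[[0,0.05,0],[-0.01,0.1,0],[-0.01,0.1,0],[-0.01,0.1,0],[-0.01,0.1,0]],"turn":[[0,0,0],[0,0,0],[0,0,0],[0,0,0],[0,0,0]],"gripper":[1,1,1,1,1]}' >/dev/null; python3 rd.py
```

```text
F [ 2.75 -3.55  0.72] M [-0.62 -0.55 -0.04] [0.6073 0.0893 0.1463]
```

```bash
python3 -m crank '{"travel":[[0,0.05,0],[-0.01,0.1,0],[-0.01,0.1,0],[-0.01,0.1,0],[-0.01,0.1,0]],"turn":[[0,0,0],[0,0,0],[0,0,0],[0,0,0],[0,0,0]],"gripper":[1,1,1,1,1]}' >/dev/null; python3 rd.py
```

```text
F [ 2.62 -2.45  0.67] M [-0.63 -0.62  0.02] [0.6073 0.0904 0.1463]
```

```bash
python3 -m crank '{"travel":[[0,0.05,0],[-0.01,0.1,0],[-0.01,0.1,0],[-0.01,0.1,0],[-0.01,0.1,0]],"turn":[[0,0,0],[0,0,0],[0,0,0],[0,0,0],[0,0,0]],"gripper":[1,1,1,1,1]}' >/dev/null; python3 rd.py
```

```text
F [ 3.91 -6.14  0.62] M [-1.42 -0.76 -0.06] [0.6073 0.0906 0.1463]
```

The force jumped to about 6 N with no further travel at y = 0.0906, the predicted place, so the bin has met its neighbour. I'll retreat and check.

```bash
python3 -m crank '{"travel":[[0.01,-0.1,0],[0.05,-0.5,0],[0.15,-1.5,0],[0.3,-3,0],[0.3,-4,0]],"turn":[[0,0,0],[0,0,0],[0,0,0],[0,0,0],[0,0,0]],"gripper":[1,1,1,1,1]}' >/dev/null; python3 rd.py
python3 -m crank '{"travel":[[0,0,3],[0,-1,6],[0,-4,9],[-2,-8,12],[-4,-12,12]],"turn":[[0,0,0],[0,0,0],[0,0,0],[0,0,0],[0,0,0]],"gripper":[1,1,1,1,1]}' >/dev/null
python3 -m crank '{"travel":[[-1,-3,0],[-2,-6,0],[-2,-6,0],[-2,-6,0],[-2,-6,0]],"turn":[[0,0,0],[0,0,0],[0,0,0],[0,0,0],[0,0,0]],"gripper":[1,1,1,1,1]}' >/dev/null; python3 rd.py
python3 - <<'E'
from ov import *
from workcell import bot
F={n:bot.grab_frame(n) for n in("top","scene")};pickle.dump(F,open("f2.pkl","wb"))
A=draw(F["top"],(220,165,100,100),4,[]);B=draw(F["scene"],(250,120,100,130),4,[])
A2=draw(F["top"],(160,160,300,150),1.3,[])
o=np.zeros((600,800,3),np.uint8);o[:400,:400]=A;o[:520,400:]=B;o[402:402+A2.shape[0],:A2.shape[1]]=A2;cv2.imwrite("pics/e1.png",o)
E
```

```text
F [ 0.48  0.26 -0.44] M [-0.04  0.04 -0.04] [0.6102 0.0491 0.1462]
F [ 0.38  0.1  -0.87] M [ 0.04 -0.02 -0.01] [ 0.5503 -0.1282  0.2663]
```

View pics/e1.png

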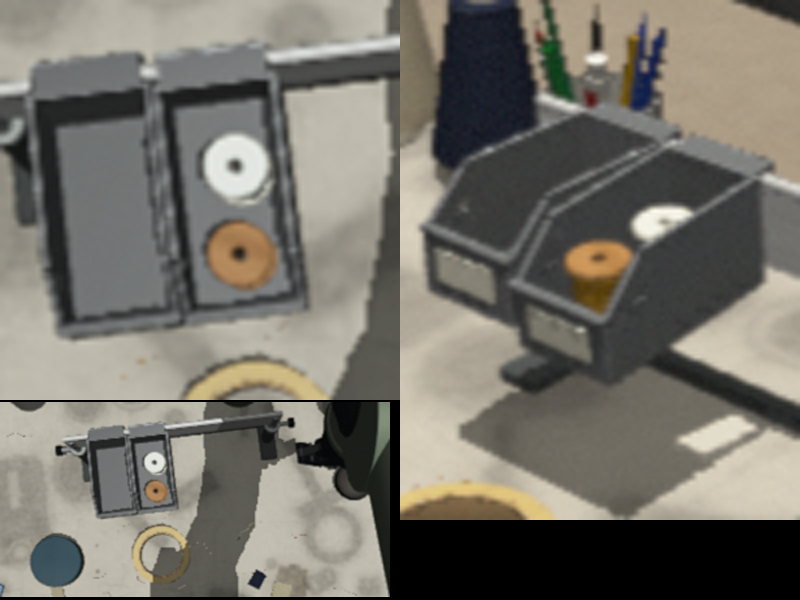

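The final view shows the bin hooked on the rail and flush against its neighbour (seam at x≈155–185 in the top crop). Both spools are inside, the tape roll and tin are in place, and the arm is clear.

```bash
python3 -c "
from workcell import bot
print(bot.job_done())"
```

```text
the job is handed in; nothing more can be done
None
```

The job is handed in: the bin hangs on the rail with both spools in it, let go about 4 cm to the right and then slid gently (about 2–4 N, about 6 N as it stopped) against its neighbour; I went nowhere near the tape roll, tin or weight.

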